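# Unload the relay module from the clamshell test fixture

## Robot

A 7-joint arm with a two-finger parallel gripper is mounted at the origin on the work surface. World frame = base frame: x ahead of the robot, y to its left, z up, the work surface at z = 0. Lengths are in mm, angles in rad, forces in N, time in s.
With the tool pointing down it reaches from about 425 to 1025 mm from the base axis. Payload 9.4 kg.
Tool frame: the origin (TCP) lies at the very end of the fingers, on their centre line; the grasp point (between the pads) lies 19 mm behind it (bot.pinch_z is the distance from the TCP to the grasp point, in mm); z points along the fingers, y is the direction in which the jaws open and shut (so a half turn about z gives the same grasp; the last joint's range is limited). The gripper opens to 85 mm and grips with 20 to 120 N. Pads are 22 mm wide; open, the fingers measure 114 mm over their backs; the gripper's body (76 mm by 85 mm) begins 54 mm behind the grasp point. The pads swing forward as they close: fully open they stand 13 mm farther back than shut.
Start: joints at [-1.316, 0.599, -0.003, 1.599, 0.002, 0.943, -0.08], TCP at [236.169, 685.455, 231.275] pointing down, gripper open.
Joint ranges: [-2.57, 2.57], [-0.35, 1.97], [-1.29, 1.29], [0.11, 2.56], [-1.05, 4.19], [0.11, 1.86], [-2.63, 2.63]. Speed limits (rad/s): [2.22, 2.22, 3.01, 3.01, 3.14, 3.14, 3.14].

## Interface

Orientations are given as a rotation vector (axis times angle).
In Python, from plant import bot gives the robot as it stands.
- The arm moves only by the tool send_rows, never from a script. Its argument "rows" is a list of rows, each a list of 3 entries, a list of its own where there are three numbers: the turn, a rotation vector about the tool's x, y, z in units of 6 degrees (1.0 is 6 degrees), then the shift along the tool's x, y, z in units of 40 mm (1.0 is 40 mm), then the opening, from 0 (shut) to 1 (fully open). A call has 1 to 12 rows; each row is the pose to reach, as a shift and turn from the pose measured when the call began, along the tool's axes at that moment; what a row does not reach only later rows make up. A row lasts 1/10 s, in which the tool goes at most 50 mm and 8.59 degrees, less where a joint would pass 70% of its speed; a pose out of reach is approached as far as the arm can. A call with a gripper value outside its range is refused whole. The fingers move at their own pace and stop on an object; "grip_force" is the grip in N (left out, the last holds). Time passes only in rows, so rows that repeat a pose let the fingers close. It gives the time, the measured TCP pose, the force and the opening at its end, in the units of the state.
- bot.get_state(): the state, without advancing time (a new reading comes with each control period).
- bot.read_camera(name): name is "scene" or "top"; returns the picture (480x640x3 uint8, red, green, blue); there is no depth.
- bot.get_calibration(name): a dict with "fx", "fy", "cx", "cy" (pixels), "distortion" ([k1, k2, p1, p2, k3] as OpenCV has them; the pictures are not rectified), "camera_from_world" (4x4, takes a point from world to camera coordinates). Camera axes: x right, y down, z forward; pixel columns grow to the right and rows downward; lengths in mm; the calibration is good to about 2 mm. A picture is of the moment at which its call begins. get_calibration takes no time and is no camera call.
- bot.hand_in(): hands the job in, once; it reports no verdict.
Trained networks look in the newest picture that a camera, given by its name, has taken for a name from the list of things; names that differ only in an ending like _2 or _b are one class to them, and where a whole thing is asked for, a point or a joint stands for the part that bears it (a point fixed in the world has none). Each returns a list of dicts, best first, with "conf" (0 to 1); they miss things now and then, are a little off and sometimes report something else, mostly with a low value. They report only what shows in the picture. A call takes as long as a camera call. They do not tell look-alikes from the thing itself.
- bot.look_for(camera, label): "extent" ([left, top, right, bottom] in pixels, round what is visible of it).
- bot.pinpoint(camera, label): "pixel" ([column, row] in pixels: a listed point, or the origin of a listed thing).
The state is a dict: "time_s": time; "joint_pos": joint angles; "qd": joint speeds; "joint_efforts": joint torques, N m; "eef_pos": TCP position; "orientation": TCP orientation; "contact_force": force on the tool from outside, world axes, zero at the start; "moment": the same for the moment, N m; "gripper_width": opening from 0.0 (shut) to 1.0 (fully open).
Only numpy, scipy, OpenCV 4.12 (cv2) and the standard library are available. Lean on these libraries where they do the work, as an engineer would, in place of code of your own. Each camera call takes 0.05 s, during which the arm holds its last target.

## Task

A relay module has finished its test under the clear lid of the clamshell fixture. Swing the lid by its red bar up and over past vertical, so that it stays open by itself, then lift the module out of its nest and set it down gently (placed, not dropped) flat and right side up in the blue tray. The lid must stay open; the red tray is for rejects.

Things in the scene. Friction and masses are not known exactly. Their poses are not given: they have to be found in the camera images.
- lid (a joint): Hinge of the fixture's lid, rad: 0 closed and level, 1.57 upright, 1.92 fully open at its stop, leaning back. Almost no friction: let go before upright it falls shut, past upright it falls open and stays. The lid (250 g), a clear plate 5 mm thick, 142 mm wide with blue edges, covers the module when closed. The fixture is screwed down, its block's top 30 mm above the table.
- lid_bar (a point): Middle of the red round pull bar (12 mm thick, 110 mm long between two dark arms) on the lid's front; 39 mm of free space between bar and lid edge. 68 mm above the table when closed. Axes turn with the lid: y along the bar; x from bar to the hinge line, which is parallel to y, 150 mm away; z up when closed. Opening, the bar goes up and over towards +x; being round it can turn between gripping fingers.
- module: Relay module to unload: green board 50 (x) by 70 (y) by 4 mm, blue relay block in its middle, 27 (x) by 32 (y) mm, top 26 mm above the board's underside; terminal strip at the +y end 14 mm high. Origin: centre of underside, z up. Grip the relay across its 27 mm. 80 g. Lies in a nest, rails 5 mm high, 70 mm in front of the hinge line. (The module with a black relay in the red tray is a reject.)
- blue_tray: The blue open tray for good modules, 140 (x) by 150 (y) by 26 mm high, walls and floor 3 mm thick, loose on the table, 400 g. Origin: centre of its underside, z up. A red tray of the same shape is for rejects; the two may have changed places.
There are look-alikes about, which are no part of the job. What is shaped like the part that bears lid but yellow is not meant.

How it is judged (in metres and radians):
On the way, in this order (a step that is already met when the one before it is completed fails the run):
1. the lid is swung past vertical, above 1.65 rad, with the module still in its nest (moved less than 25 mm) (value of joint lid above 1.65 rad and distance of module from where it was at the start of the episode below 0.025 m), for 0.2 s.
2. with the lid open, the module is lifted out, more than 70 mm above the table (value of joint lid above 1.65 rad and height (world z) of module above 0.07 m), for 0.1 s.
3. the fingers still hold the module when it is low inside the blue tray, its underside less than 35 mm above the tray's underside (x of module in the frame of blue_tray between -0.06 and 0.06 m and y of module in the frame of blue_tray between -0.065 and 0.065 m and z of module in the frame of blue_tray below 0.035 m and contact force between the fingers and module above 0.3 N), for 0.05 s.
At the end, for the whole second after the job is handed in: The lid stands open by itself beyond 1.65 rad; the module lies released, at rest and right side up (within 0.2 rad) on the blue tray's floor, its centre within 60 mm (tray x) and 65 mm (tray y) of the tray's centre; the tray stands level on the table (value of joint lid above 1.65 rad and x of module in the frame of blue_tray between -0.06 and 0.06 m and y of module in the frame of blue_tray between -0.065 and 0.065 m and z of module in the frame of blue_tray below 0.015 m and angle between module's own z axis and vertical below 0.2 rad and angle between blue_tray's own z axis and vertical below 0.1 rad and height (world z) of blue_tray below 0.01 m and linear speed of module below 0.03 m/s and contact force between the fingers and module below 0.1 N); the robot touches nothing.
It also fails if it takes over 58 s, if anything falls off the work surface, if the arm or the gripper's body presses on something with over 40 N, if the wrist force passes 120 N, or if a joint passes its speed limit or range.

## Working session

There is one attempt and no reset: what is moved stays moved. The work goes in short steps, Python scripts to look and compute and a tool call to move; the robot and the scene stay as the last step left them, time stands still between calls to the robot, and variables do not carry over. Pictures are saved under pics/ and viewed, and the job is handed in when it is done.

Besides the shell and the picture viewer there is one more tool, called after "Emit:" as name(argument=value, ...) on one line, values as JSON. send_rows: Moves the arm, as the interface text tells. Its arguments: {"type":"object","properties":{"rows":{"type":"array","items":{"type":"array"}},"grip_force":{"type":"number"}},"required":["rows"]}

```bash
ls; mkdir -p pics; python3 - <<'E'
from plant import bot
import cv2
print(bot.get_state())
for n in ("scene","top"):
    im=bot.read_camera(n); cv2.imwrite(f"pics/{n}0.png",im[:,:,::-1])
    print(n,bot.get_calibration(n))
    for l in ("lid_bar","lid","module","blue_tray"):
        try: print(l,bot.pinpoint(n,l) if l!="lid" else None,bot.look_for(n,l))
        except Exception as e: print(l,e)
E
```

```text
pics
{'time_s': 0.0, 'joint_pos': array([-1.31573752,  0.60013927, -0.0025256 ,  1.60013705,  0.00178702,
        0.94289587, -0.07980419]), 'qd': array([ 4.48919120e-04,  3.57242397e-04,  5.60721981e-04, -3.02676710e-05,
        7.42377328e-05, -9.60452094e-04, -1.05245844e-03]), 'joint_efforts': array([ 1.72303362e-04, -7.76470971e+01,  1.56510606e+00, -2.57998663e+01,
        1.22883922e-02,  9.10240720e-03, -2.40485468e-05]), 'eef_pos': array([236.00555035, 685.00882868, 230.40442795]), 'orientation': array([-5.18669586e-01, -3.09836118e+00,  2.47082769e-03]), 'contact_force': array([-0.00311367,  1.1537166 ,  0.39805704]), 'moment': array([0.03228117, 0.01661568, 0.00436893]), 'gripper_width': 0.999249199551789}
scene {'fx': 502.8015369277257, 'fy': 502.8015369277257, 'cx': 314.50959735625133, 'cy': 241.39154843342132, 'distortion': array([-0.06192596,  0.        ,  0.        ,  0.        ,  0.        ]), 'camera_from_world': array([[-1.45584544e-02,  9.99887687e-01, -3.55867307e-03,
         5.75313901e+01],
       [ 7.35828314e-01,  8.30381672e-03, -6.77117227e-01,
        -2.
[... 991 characters left out ...]
    [-9.95341087e-01, -2.43129507e-02, -9.33005948e-02,
         4.46277841e+02],
       [ 9.33086127e-02,  8.06965313e-04, -9.95636908e-01,
         1.32620764e+03],
       [ 0.00000000e+00,  0.00000000e+00,  0.00000000e+00,
         1.00000000e+00]])}
lid_bar [{'pixel': [155.2, 390.1], 'conf': 0.91}, {'pixel': [268.6, 228.7], 'conf': 0.9}] [{'extent': [117.4, 313.3, 190.2, 394.8], 'conf': 0.84}, {'extent': [220.2, 153.9, 296.0, 238.1], 'conf': 0.76}]
lid None [{'extent': [220.4, 158.6, 292.4, 238.2], 'conf': 0.84}, {'extent': [118.7, 311.7, 188.6, 394.4], 'conf': 0.83}]
module [] []
blue_tray [{'pixel': [383.5, 195.5], 'conf': 0.81}] [{'extent': [351.1, 158.6, 420.2, 228.5], 'conf': 0.89}]
```

View pics/scene0.png

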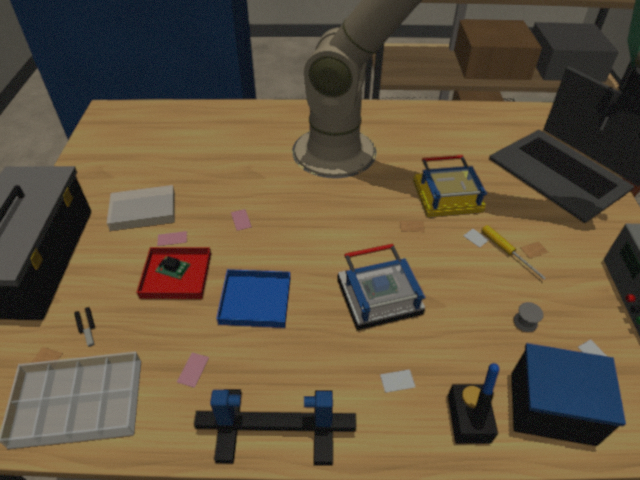

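View pics/top0.png

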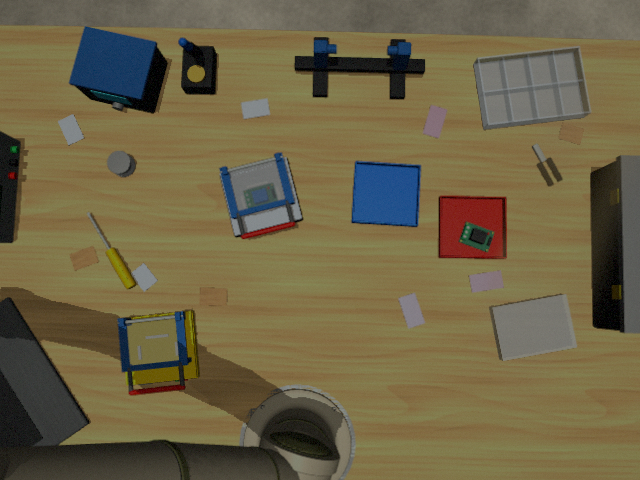

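The blue-edged fixture has its red bar at top (268,229) and scene (371,250). The yellow one is the decoy. The blue tray is at top (386,194) and is empty, and the red tray holds the reject. I'll zoom in next.

```bash
cat > h.py <<'E'
import numpy as np,cv2
from plant import bot
def ray(n,px):
    c=bot.get_calibration(n);K=np.array([[c['fx'],0,c['cx']],[0,c['fy'],c['cy']],[0,0,1]])
    u=cv2.undistortPoints(np.array([[px]],float),K,c['distortion'])[0,0]
    T=c['camera_from_world'];R=T[:3,:3];o=-R.T@T[:3,3];d=R.T@np.array([u[0],u[1],1]);return o,d
def onz(n,px,z):
    o,d=ray(n,px);return o+d*(z-o[2])/d[2]
def tri(a,b):
    A=[];r=[]
    for n,p in (a,b):
        o,d=ray(n,p);d/=np.linalg.norm(d);P=np.eye(3)-np.outer(d,d);A.append(P);r.append(P@o)
    return np.linalg.lstsq(np.vstack(A),np.hstack(r),rcond=None)[0]
def proj(n,X):
    c=bot.get_calibration(n);K=np.array([[c['fx'],0,c['cx']],[0,c['fy'],c['cy']],[0,0,1]])
    T=c['camera_from_world'];return cv2.projectPoints(np.array(X,float).reshape(-1,3),cv2.Rodrigues(T[:3,:3])[0],T[:3,3],K,c['distortion'])[0][:,0]
E
python3 - <<'E'
import cv2
from h import *
a=cv2.imread("pics/top0.png");b=cv2.imread("pics/scene0.png")
cv2.imwrite("pics/tz.png",cv2.resize(a[145:245,210:310],(600,600),interpolation=cv2.INTER_CUBIC))
cv2.imwrite("pics/sz.png",cv2.resize(b[235:335,330:430],(600,600),interpolation=cv2.INTER_CUBIC))
# red bar mask in top
for n,im,(x0,y0,x1,y1) in (("top",a,(210,200,310,245)),("scene",b,(330,235,430,290))):
    s=im[y0:y1,x0:x1].astype(int);m=((s[...,2]>90)&(s[...,1]<60)&(s[...,0]<70)).astype(np.uint8)
    pts=np.argwhere(m)[:,::-1]+[x0,y0]
    r=cv2.minAreaRect(pts.astype(np.float32));print(n,len(pts),r,pts.mean(0),onz(n,r[0],68))
    bp=cv2.boxPoints(r);print([onz(n,p,68).round() for p in bp])
print(tri(("top",(268.6,228.7)),("scene",(371.7,250.6))))
print(onz("top",(383.5,195.5),0),onz("scene",(255.2,300.5),0))
E
```

```text
top 268 ((267.5061950683594, 230.02406311035156), (5.414582252502441, 54.816436767578125), 75.61860656738281) [267.31343284 229.85820896] [466.07612811  74.74366812  68.        ]
[array([455., 134.,  68.]), array([488.,  19.,  68.]), array([477.,  16.,  68.]), array([444., 130.,  68.])]
scene 181 ((368.686767578125, 250.410400390625), (3.993764638900757, 48.251712799072266), 78.40782928466797) [368.97237569 250.32596685] [469.31350371  74.91368526  68.        ]
[array([479.,  19.,  68.]), array([447., 131.,  68.]), array([460., 131.,  68.]), array([491.,  21.,  68.])]
[469.37075407  77.23118622  67.25737484]
[ 560.30433042 -183.62635328    0.        ] [ 565.48161771 -185.29627241    0.        ]
```

View pics/tz.png

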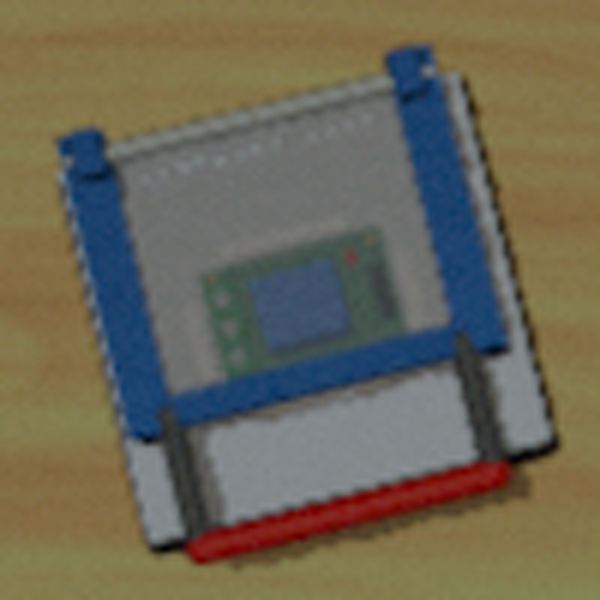

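View pics/sz.png

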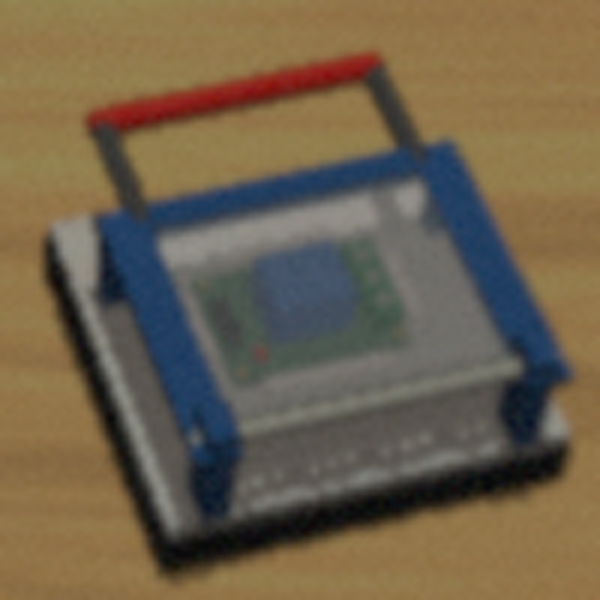

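```bash
cat >> h.py <<'E'
from scipy.spatial.transform import Rotation as Rn
def cmd(target_pos,target_R=None):
    s=bot.get_state();R=Rn.from_rotvec(s['orientation'])
    d=R.inv().apply(np.array(target_pos)-s['eef_pos'])/40
    t=np.zeros(3) if target_R is None else np.degrees((R.inv()*target_R).as_rotvec())/6
    print("turn",t.round(2),"shift",d.round(3));return t,d
E
python3 - <<'E'
from h import *
for p in ((223.7,170),(278.7,156.3)): print("hinge z68",onz("top",p,68).round(1))
# corners of tray top rim in top image
s=cv2.imread("pics/top0.png").astype(int)
im=s[150:240,340:430];m=(im[...,0]>90)&(im[...,2]<60)
r=cv2.minAreaRect((np.argwhere(m)[:,::-1]+[340,150]).astype(np.float32));print(r,[onz("top",p,26).round() for p in cv2.boxPoints(r)],onz("top",r[0],26))
s0=bot.get_state();R=Rn.from_rotvec(s0['orientation']).as_matrix();print(R.round(3),s0['time_s'])
b=np.array([468,75,68.])
for yaw in (13,14,15,15.6,16,17):
    a=np.radians(yaw);ex=np.array([np.cos(a),np.sin(a),0]);ey=np.array([-ex[1],ex[0],0])
    P=[b-55*ey,b+55*ey,b+150*ex-71*ey,b+150*ex+71*ey]
    print(yaw,proj("top",P).round(1).tolist(),proj("scene",P).round(1).tolist())
E
```

```text
hinge z68 [596.6 175.6  68. ]
hinge z68 [630.2  55.5  68. ]
((385.92218017578125, 193.24514770507812), (66.24574279785156, 60.75645065307617), 3.5763344764709473) [array([ 495., -109.,   26.]), array([ 634., -114.,   26.]), array([ 628., -265.,   26.]), array([ 489., -258.,   26.])] [ 561.0558129  -186.44741457   26.        ]
[[-0.945  0.326  0.   ]
 [ 0.326  0.945  0.   ]
 [-0.     0.    -1.   ]] 0.8
13 [[292.2, 224.1], [242.6, 234.2], [285.9, 156.5], [222.7, 169.3]] [[345.7, 253.8], [391.3, 246.2], [356.3, 307.5], [420.2, 295.8]]
14 [[292.1, 223.7], [242.7, 234.6], [284.7, 156.2], [221.6, 170.1]] [[345.8, 254.1], [391.2, 245.9], [357.6, 307.8], [421.1, 295.1]]
15 [[292.0, 223.3], [242.8, 235.0], [283.4, 155.9], [220.6, 170.9]] [[345.9, 254.4], [391.1, 245.6], [359.0, 308.0], [422.0, 294.4]]
15.6 [[291.9, 223.0], [242.9, 235.3], [282.6, 155.8], [220.0, 171.4]] [[346.0, 254.6], [391.0, 245.4], [359.8, 308.1], [422.6, 294.0]]
16 [[291.9, 222.8], [242.9, 235.5], [282.1, 155.7], [219.6, 171.7]] [[346.0, 254.7], [390.9, 245.3], [360.4, 308.2], [422.9, 293.7]]
17 [[291.8, 222.4], [243.0, 235.9], [280.8, 155.5], [218.5, 172.5]] [[346.2, 255.0], [390.8, 245.0], [361.7, 308.4], [423.8, 293.0]]
```

```bash
cat >> h.py <<'E'
YAW=np.radians(15.7);EX=np.array([np.cos(YAW),np.sin(YAW),0]);EY=np.array([-EX[1],EX[0],0])
B0=np.array([468,75,68.]);H=B0+150*EX
RD=Rn.from_matrix(np.stack([np.cross(EX,[0,0,-1]),EX,[0,0,-1]],1))
E
python3 - <<'E'
from h import *
cmd(B0+[0,0,130-19],RD)
E
```

```text
turn [ 0.   -0.    9.22] shift [-10.451 -12.542   1.307]
```

Emit:
send_rows(rows=[[[0,0,9.22],[-10.45,-12.54,1.3],0.5],[[0,0,9.22],[-10.45,-12.54,1.3],0.5],[[0,0,9.22],[-10.45,-12.54,1.3],0.5],[[0,0,9.22],[-10.45,-12.54,1.3],0.5],[[0,0,9.22],[-10.45,-12.54,1.3],0.5],[[0,0,9.22],[-10.45,-12.54,1.3],0.5],[[0,0,9.22],[-10.45,-12.54,1.3],0.5],[[0,0,9.22],[-10.45,-12.54,1.3],0.5],[[0,0,9.22],[-10.45,-12.54,1.3],0.5],[[0,0,9.22],[-10.45,-12.54,1.3],0.5],[[0,0,9.22],[-10.45,-12.54,1.3],0.5],[[0,0,9.22],[-10.45,-12.54,1.3],0.5]])

```text
time_s: 2.0
eef_pos: [449.2, 124.6, 183.8]
orientation: [1.897, 2.504, 0.002]
contact_force: [1.3, 0.4, -0.5]
gripper_width: 0.502
```

```bash
python3 - <<'E'
from h import *
cmd(B0+[0,0,130-19],RD)
E
```

```text
turn [ 0.01 -0.   -0.  ] shift [-1.322  0.117  0.121]
```

Emit:
send_rows(rows=[[[0,0,0],[-1.32,0.12,0.12],0.5],[[0,0,0],[-1.32,0.12,0.12],0.5],[[0,0,0],[-1.32,0.12,0.12],0.5],[[0,0,0],[-1.32,0.12,0.12],0.5]])

```text
time_s: 2.4
eef_pos: [467.9, 76.2, 179.1]
orientation: [1.896, 2.505, 0.002]
contact_force: [0.1, -0.1, -0.6]
gripper_width: 0.5
```

```bash
python3 - <<'E'
from h import *
cmd(B0+[0,0,-19],RD)
for n in ("top","scene"): cv2.imwrite(f"pics/{n}1.png",bot.read_camera(n)[:,:,::-1])
a=cv2.imread("pics/top1.png");b=cv2.imread("pics/scene1.png")
cv2.imwrite("pics/z1.png",np.hstack([cv2.resize(a[130:260,200:330],(390,390)),cv2.resize(b[210:340,310:440],(390,390))]))
E
```

```text
turn [ 0.01 -0.01  0.01] shift [-0.032 -0.009  3.253]
```

View pics/z1.png

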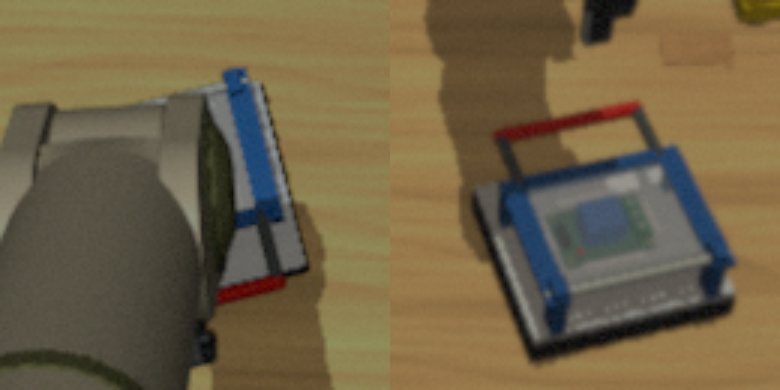

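The left view is mostly hidden by the arm. In the right view the finger tips hang above and behind the bar, which matches the computed offset. Next I descend and grip.

Emit:
send_rows(rows=[[[0,0,0],[-0.03,0,1.0],0.5],[[0,0,0],[-0.03,0,2.0],0.5],[[0,0,0],[-0.03,0,2.6],0.5],[[0,0,0],[-0.03,0,3.1],0.5],[[0,0,0],[-0.03,0,3.25],0.5],[[0,0,0],[-0.03,0,3.25],0.5],[[0,0,0],[-0.03,0,3.25],0.5]])

```text
time_s: 3.2
eef_pos: [468.4, 76.6, 49.8]
orientation: [1.892, 2.507, 0.003]
contact_force: [-0.6, 0.2, -0.0]
gripper_width: 0.496
```

```bash
python3 - <<'E'
from h import *
cmd(B0+[0,0,-19],RD)
for n in ("top","scene"): cv2.imwrite(f"pics/{n}2.png",bot.read_camera(n)[:,:,::-1])
a=cv2.imread("pics/top2.png");b=cv2.imread("pics/scene2.png")
cv2.imwrite("pics/z2.png",np.hstack([cv2.resize(a[130:260,200:330],(390,390)),cv2.resize(b[210:340,310:440],(390,390))]))
E
```

```text
turn [ 0.02 -0.01  0.04] shift [-0.036 -0.02   0.021]
```

View pics/z2.png

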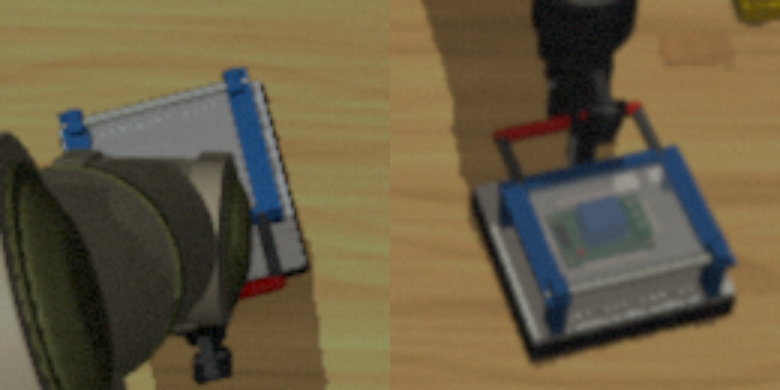

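The fingers straddle the bar at about scene (378,245), slightly off its middle but clear of the dark arms. Closing now.

Emit:
send_rows(rows=[[[0,0,0],[0,0,0],0.0],[[0,0,0],[0,0,0],0.0],[[0,0,0],[0,0,0],0.0],[[0,0,0],[0,0,0],0.0],[[0,0,0],[0,0,0],0.0],[[0,0,0],[0,0,0],0.0]], grip_force=25)

```text
time_s: 3.9
eef_pos: [466.9, 76.0, 50.8]
orientation: [-1.893, -2.507, -0.002]
contact_force: [-5.3, -0.1, 11.1]
gripper_width: 0.131
```

```bash
python3 - <<'E'
from h import *
s=bot.get_state();print(s['gripper_width']*85,s['eef_pos'],s['contact_force'],s['moment'])
# arc relative to now, tool axes (orientation fixed): y=EX, z=down
for th in np.arange(.15,1.91,.15).tolist()+[1.88]:
    print(round(th,2),"y",round(150*(1-np.cos(th))/40,2),"z",round(-150*np.sin(th)/40,2))
E
```

```text
11.1031045031852 [466.90459522  75.9968105   50.770162  ] [-5.29237389 -0.07783792 11.11510424] [-0.13281371  1.14396567  0.03305662]
0.15 y 0.04 z -0.56
0.3 y 0.17 z -1.11
0.45 y 0.37 z -1.63
0.6 y 0.65 z -2.12
0.75 y 1.01 z -2.56
0.9 y 1.42 z -2.94
1.05 y 1.88 z -3.25
1.2 y 2.39 z -3.5
1.35 y 2.93 z -3.66
1.5 y 3.48 z -3.74
1.65 y 4.05 z -3.74
1.8 y 4.6 z -3.65
1.88 y 4.89 z -3.57
```

Emit:
send_rows(rows=[[[0,0,0],[0,0.01,-0.28],0.0],[[0,0,0],[0,0.04,-0.56],0.0],[[0,0,0],[0,0.1,-0.84],0.0],[[0,0,0],[0,0.17,-1.11],0.0],[[0,0,0],[0,0.26,-1.37],0.0],[[0,0,0],[0,0.37,-1.63],0.0],[[0,0,0],[0,0.5,-1.88],0.0],[[0,0,0],[0,0.65,-2.12],0.0],[[0,0,0],[0,0.82,-2.35],0.0],[[0,0,0],[0,1.01,-2.56],0.0],[[0,0,0],[0,1.01,-2.56],0.0]])

```text
time_s: 5.0
eef_pos: [502.6, 86.2, 153.8]
orientation: [-1.89, -2.503, 0.005]
contact_force: [-10.3, -2.2, 6.4]
gripper_width: 0.129
```

```bash
python3 - <<'E'
from h import *
s=bot.get_state();print(s['gripper_width']*85,s['eef_pos'],s['contact_force'],s['moment'])
for n in ("top","scene"): cv2.imwrite(f"pics/{n}3.png",bot.read_camera(n)[:,:,::-1])
a=cv2.imread("pics/top3.png");b=cv2.imread("pics/scene3.png")
cv2.imwrite("pics/z3.png",np.hstack([cv2.resize(a[130:260,200:330],(390,390)),cv2.resize(b[190:320,310:440],(390,390))]))
p=(s['eef_pos']+[0,0,19]-H);r=np.array([-p@EX,p[2]]);print("th",np.arctan2(r[1],r[0]),"rad",np.hypot(*r))
th0=np.arctan2(r[1],r[0])
cmd(s['eef_pos'],RD)
for th in np.arange(th0+.1,1.9,.1): print(round(th,2),"y",round(150*(np.cos(th0)-np.cos(th))/40,2),"z",round(-150*(np.sin(th)-np.sin(th0))/40,2))
E
```

```text
10.951799141341748 [502.57388149  86.18682198 153.81588826] [-10.32828396  -2.22140777   6.40082404] [-0.50603964  2.22739605  0.02737734]
th 0.7448128190290852 rad 154.6335189686937
turn [-0.06 -0.02  0.03] shift [ 0.     0.013 -0.015]
0.84 y 0.27 z -0.26
0.94 y 0.56 z -0.5
1.04 y 0.87 z -0.7
1.14 y 1.21 z -0.87
1.24 y 1.56 z -1.01
1.34 y 1.92 z -1.11
1.44 y 2.29 z -1.18
1.54 y 2.66 z -1.21
1.64 y 3.03 z -1.2
1.74 y 3.41 z -1.15
1.84 y 3.77 z -1.07
```

View pics/z3.png

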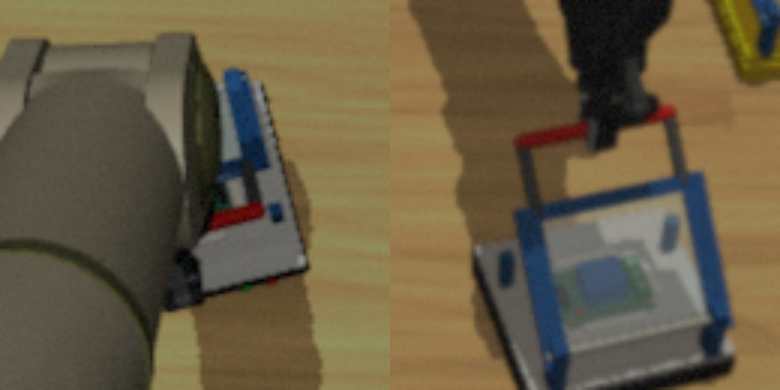

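The lid is up about 0.75 rad with the bar held, and the module is still in its nest. I continue along the arc.

Emit:
send_rows(rows=[[[0,0,0],[0,0.27,-0.26],0.0],[[0,0,0],[0,0.56,-0.5],0.0],[[0,0,0],[0,0.87,-0.7],0.0],[[0,0,0],[0,1.21,-0.87],0.0],[[0,0,0],[0,1.56,-1.01],0.0],[[0,0,0],[0,1.92,-1.11],0.0],[[0,0,0],[0,2.29,-1.18],0.0],[[0,0,0],[0,2.66,-1.21],0.0],[[0,0,0],[0,3.03,-1.2],0.0],[[0,0,0],[0,3.41,-1.15],0.0],[[0,0,0],[0,3.77,-1.07],0.0],[[0,0,0],[0,3.77,-1.07],0.0]])

```text
time_s: 6.3
eef_pos: [648.8, 127.9, 195.3]
orientation: [-1.89, -2.504, 0.003]
contact_force: [0.7, 2.2, 4.1]
gripper_width: 0.127
```

```bash
python3 - <<'E'
from h import *
s=bot.get_state();print(s['gripper_width']*85,s['eef_pos'],s['contact_force'],s['moment'])
for n in ("top","scene"): cv2.imwrite(f"pics/{n}4.png",bot.read_camera(n)[:,:,::-1])
a=cv2.imread("pics/top4.png");b=cv2.imread("pics/scene4.png")
cv2.imwrite("pics/z4.png",np.hstack([cv2.resize(a[130:260,200:330],(390,390)),cv2.resize(b[190:320,310:440],(390,390))]))
p=(s['eef_pos']+[0,0,19]-H);r=np.array([-p@EX,p[2]]);print("th",np.arctan2(r[1],r[0]),"rad",np.hypot(*r))
E
```

```text
10.760511839691766 [648.83072972 127.88814575 195.32281209] [0.71983325 2.23668359 4.08705063] [ 0.2947398  -0.04678059 -0.0321123 ]
th 1.827415583072287 rad 151.27657888783122
```

View pics/z4.png

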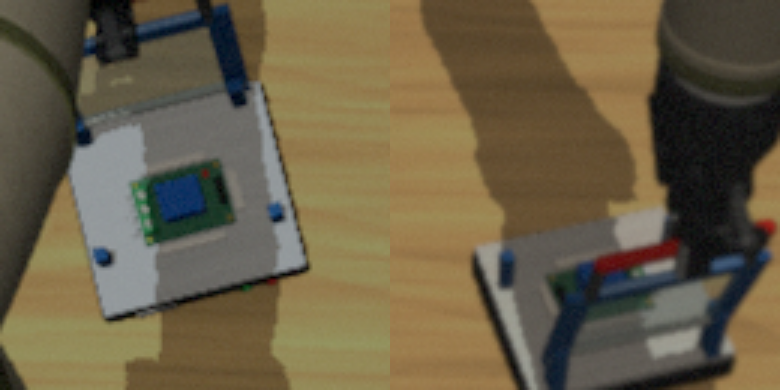

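The lid is at about 1.83 rad and the module is exposed at about top (260,196). I'll nudge the lid to the stop, open gently and rise.

Emit:
send_rows(rows=[[[0,0,0],[0,0.2,0.06],0.0],[[0,0,0],[0,0.24,0.08],0.0],[[0,0,0],[0,0.24,0.08],0.3],[[0,0,0],[0,0.24,0.08],0.5],[[0,0,0],[0,0.24,0.08],0.5],[[0,0,0],[0,0.24,0.08],0.5],[[0,0,0],[0,0.24,-0.5],0.5],[[0,0,0],[0,0.24,-1.2],0.5],[[0,0,0],[0,0.24,-2.0],0.5],[[0,0,0],[0,0.24,-2.0],0.5]])

```text
time_s: 7.4
eef_pos: [659.2, 130.0, 280.1]
orientation: [-1.893, -2.506, -0.005]
contact_force: [0.1, 0.0, 0.6]
gripper_width: 0.501
```

```bash
python3 - <<'E'
from h import *
s=bot.get_state();print(s['contact_force'],s['gripper_width'])
a=cv2.cvtColor(bot.read_camera("top"),cv2.COLOR_RGB2BGR);b=cv2.cvtColor(bot.read_camera("scene"),cv2.COLOR_RGB2BGR)
cv2.imwrite("pics/top5.png",a)
print(bot.pinpoint("top","module"),bot.look_for("top","module"),bot.pinpoint("scene","module"))
cv2.imwrite("pics/z5.png",np.hstack([cv2.resize(a[150:230,220:300],(400,400),interpolation=cv2.INTER_CUBIC),cv2.resize(b[190:320,310:440],(400,400))]))
g=cv2.cvtColor(a,cv2.COLOR_BGR2HSV)[160:240,230:300]
m=((g[...,0]>100)&(g[...,0]<130)&(g[...,1]>140)).astype(np.uint8);n,l,st,c=cv2.connectedComponentsWithStats(m)
for i in range(1,n):
    if st[i,4]>30:
        pts=(np.argwhere(l==i)[:,::-1]+[230,160]).astype(np.float32);r=cv2.minAreaRect(pts);print(st[i],r,onz("top",r[0],56),[onz("top",p,56).round() for p in cv2.boxPoints(r)])
print("expected",H-70*EX)
E
```

```text
[0.11063372 0.01496556 0.57487866] 0.5007988383704586
[{'pixel': [262.8, 197.8], 'conf': 0.84}, {'pixel': [385.0, 193.9], 'conf': 0.42}] [{'extent': [246.7, 184.8, 276.8, 214.2], 'conf': 0.74}] []
[ 22  28  17  16 196] ((259.7735900878906, 195.70753479003906), (13.59869384765625, 14.56021785736084), 74.05460357666016) [543.32534096  95.51651615  56.        ] [array([553., 115.,  56.]), array([563.,  85.,  56.]), array([534.,  76.,  56.]), array([524., 106.,  56.])]
expected [545.01533971  96.64803568  68.        ]
```

View pics/z5.png

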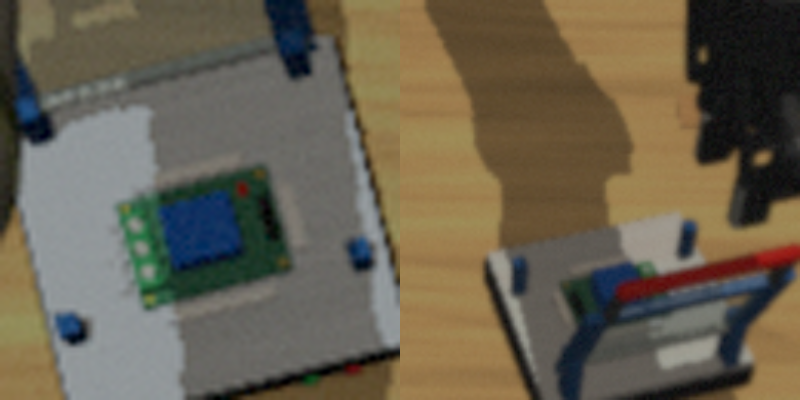

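The lid stands open by itself and the module is undisturbed, with the relay at about (544,96) mm. Next I move over it.

```bash
python3 - <<'E'
from h import *
cmd([544,96.2,240],RD)
E
```

```text
turn [-0.07 -0.03  0.03] shift [-0.047 -2.93   0.88 ]
```

Emit:
send_rows(rows=[[[-0.07,-0.03,0.03],[-0.05,-1.0,0],0.6],[[-0.07,-0.03,0.03],[-0.05,-2.0,0],0.6],[[-0.07,-0.03,0.03],[-0.05,-2.9,0.3],0.6],[[-0.07,-0.03,0.03],[-0.05,-2.93,1.2],0.6],[[-0.07,-0.03,0.03],[-0.05,-2.93,2.2],0.6],[[-0.07,-0.03,0.03],[-0.05,-2.93,3.2],0.6],[[-0.07,-0.03,0.03],[-0.05,-2.93,4.2],0.6],[[-0.07,-0.03,0.03],[-0.05,-2.93,4.8],0.6],[[-0.07,-0.03,0.03],[-0.05,-2.93,4.8],0.6],[[-0.07,-0.03,0.03],[-0.05,-2.93,4.8],0.6]])

```text
time_s: 8.65
eef_pos: [542.6, 95.9, 82.9]
orientation: [-1.897, -2.504, 0.002]
contact_force: [0.8, 0.2, 0.9]
gripper_width: 0.599
```

```bash
python3 - <<'E'
from h import *
cmd([544,96.2,37],RD)
b=cv2.cvtColor(bot.read_camera("scene"),cv2.COLOR_RGB2BGR)
cv2.imwrite("pics/z6.png",cv2.resize(b[190:320,310:440],(600,600)))
E
```

```text
turn [-0.01  0.01 -0.  ] shift [-1.000e-03  3.800e-02  1.147e+00]
```

View pics/z6.png

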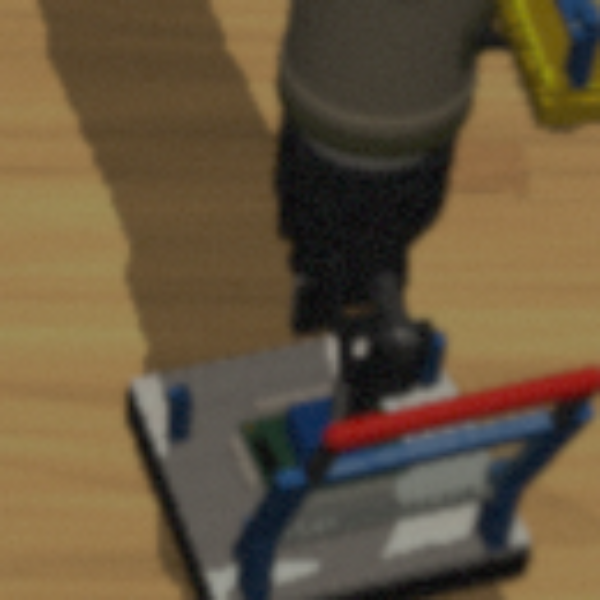

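The gripper is centred over the relay within the expected parallax. Descending now.

Emit:
send_rows(rows=[[[0,0,0],[0,0.04,0.4],0.6],[[0,0,0],[0,0.04,0.7],0.6],[[0,0,0],[0,0.04,0.95],0.6],[[0,0,0],[0,0.04,1.13],0.6],[[0,0,0],[0,0.04,1.13],0.6],[[0,0,0],[0,0.04,1.13],0.6]])

```text
time_s: 9.3
eef_pos: [544.8, 96.4, 38.7]
orientation: [1.897, 2.503, 0.0]
contact_force: [-0.2, -0.5, 0.2]
gripper_width: 0.606
```

Emit:
send_rows(rows=[[[0,0,0],[0,0,0.03],0.3],[[0,0,0],[0,0,0.03],0.15],[[0,0,0],[0,0,0.03],0.0],[[0,0,0],[0,0,0.03],0.0],[[0,0,0],[0,0,0.03],0.0],[[0,0,0],[0,0,0.03],0.0]], grip_force=35)

```text
time_s: 9.9
eef_pos: [545.0, 96.4, 37.9]
orientation: [1.897, 2.503, 0.001]
contact_force: [-0.9, -0.4, 6.3]
gripper_width: 0.312
```

The grip is at 26.5 mm, which is the relay's width. Lifting straight up.

Emit:
send_rows(rows=[[[0,0,0],[0,0,-0.25],0.0],[[0,0,0],[0,0,-0.6],0.0],[[0,0,0],[0,0,-1.1],0.0],[[0,0,0],[0,0,-1.7],0.0],[[0,0,0],[0,0,-2.4],0.0],[[0,0,0],[0,0,-2.9],0.0],[[0,0,0],[0,0,-2.9],0.0],[[0,0,0],[0,0,-2.9],0.0]])

```text
time_s: 10.7
eef_pos: [544.9, 96.7, 154.7]
orientation: [1.896, 2.503, 0.003]
contact_force: [-0.1, 0.4, 0.1]
gripper_width: 0.305
```

```bash
python3 - <<'E'
from h import *
s=bot.get_state();print(s['gripper_width']*85,s['contact_force'],s['eef_pos'])
RT=Rn.from_rotvec([0,0,-YAW-np.radians(2)])*RD
cmd([562,-185,154],RT)
b=cv2.cvtColor(bot.read_camera("scene"),cv2.COLOR_RGB2BGR)
cv2.imwrite("pics/z7.png",b)
E
```

```text
25.959538698662485 [-0.1276707   0.44125625  0.10212896] [544.88783223  96.68007822 154.74286999]
turn [ 0.03 -0.    2.95] shift [-6.895 -1.494  0.017]
```

View pics/z7.png

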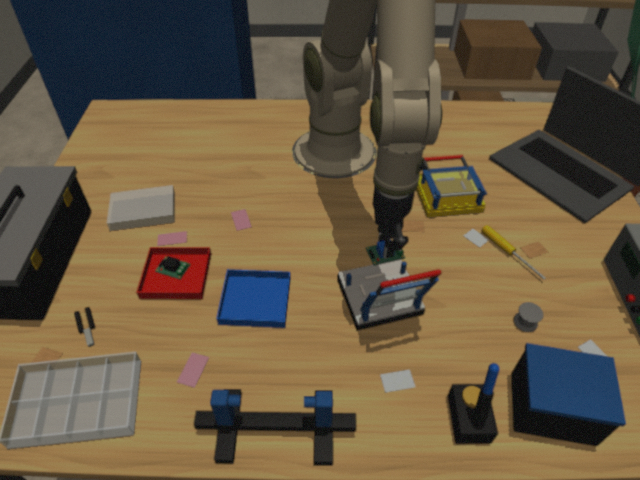

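The module is held level at about scene (385,255) and the lid is open. I move over to the tray, at about scene (255,298).

Emit:
send_rows(rows=[[[0,0,0.25],[-0.5,-0.1,0],0.0],[[0,0,0.5],[-1.2,-0.25,0],0.0],[[0,0,0.8],[-2.0,-0.43,0],0.0],[[0,0,1.2],[-2.8,-0.6,0],0.0],[[0,0,1.6],[-3.6,-0.78,0],0.0],[[0,0,2.0],[-4.4,-0.95,0],0.0],[[0,0,2.4],[-5.2,-1.13,0],0.0],[[0,0,2.7],[-5.9,-1.28,0],0.0],[[0,0,2.95],[-6.5,-1.4,0],0.0],[[0,0,2.95],[-6.9,-1.49,0],0.0],[[0,0,2.95],[-6.9,-1.49,0],0.0],[[0,0,2.95],[-6.9,-1.49,0],0.0]])

```text
time_s: 11.95
eef_pos: [561.4, -184.4, 153.3]
orientation: [-2.259, -2.182, -0.001]
contact_force: [0.0, 0.9, -1.2]
gripper_width: 0.308
```

```bash
python3 - <<'E'
from h import *
s=bot.get_state();print(s['gripper_width']*85,s['contact_force'],s['eef_pos'])
RT=Rn.from_rotvec([0,0,-YAW-np.radians(2)])*RD
# pick tcp z 37.9 with underside 30 -> offset ~8; floor 3 -> TCP 11
cmd([562,-185,11],RT)
b=cv2.cvtColor(bot.read_camera("scene"),cv2.COLOR_RGB2BGR)
cv2.imwrite("pics/z8.png",cv2.resize(b[180:340,180:340],(600,600)))
print(proj("scene",[s['eef_pos']-[0,0,8]]))
E
```

```text
26.170989755321873 [ 0.00269632  0.94020886 -1.17334737] [ 561.39600689 -184.43426999  153.30828849]
turn [-0.   -0.01  0.01] shift [-0.017  0.016  3.558]
[[249.45024853 257.7679465 ]]
```

View pics/z8.png

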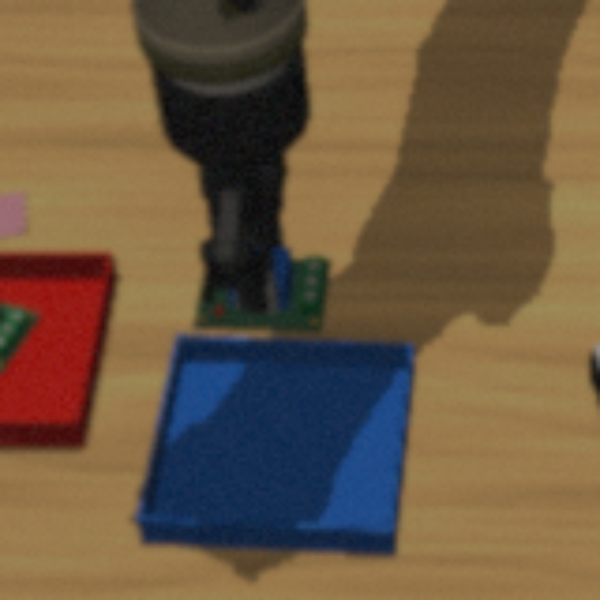

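The module is over the tray and close to its expected pixel. Lowering.

Emit:
send_rows(rows=[[[0,0,0],[0,0,0.5],0.0],[[0,0,0],[0,0,1.2],0.0],[[0,0,0],[0,0,1.9],0.0],[[0,0,0],[0,0,2.5],0.0],[[0,0,0],[0,0,3.0],0.0],[[0,0,0],[0,0,3.25],0.0],[[0,0,0],[0,0,3.35],0.0],[[0,0,0],[0,0,3.42],0.0],[[0,0,0],[0,0,3.42],0.0],[[0,0,0],[0,0,3.42],0.0]])

```text
time_s: 13.0
eef_pos: [562.1, -183.7, 17.4]
orientation: [2.258, 2.184, 0.002]
contact_force: [0.1, -0.3, -1.7]
gripper_width: 0.307
```

Next I go down in fine steps until contact.

Emit:
send_rows(rows=[[[0,0,0],[0,0,0.06],0.0],[[0,0,0],[0,0,0.1],0.0],[[0,0,0],[0,0,0.13],0.0],[[0,0,0],[0,0,0.13],0.0]])

```text
time_s: 13.4
eef_pos: [562.0, -183.7, 12.1]
orientation: [2.258, 2.184, 0.002]
contact_force: [-0.6, 0.7, -1.1]
gripper_width: 0.305
```

Emit:
send_rows(rows=[[[0,0,0],[0,0,0.03],0.0],[[0,0,0],[0,0,0.05],0.0],[[0,0,0],[0,0,0.05],0.0]])

```text
time_s: 13.7
eef_pos: [562.0, -183.7, 10.9]
orientation: [2.258, 2.184, 0.003]
contact_force: [-2.2, 0.5, 8.4]
gripper_width: 0.304
```

It has touched down (8 N, TCP 10.9 mm). Releasing and withdrawing.

Emit:
send_rows(rows=[[[0,0,0],[0,0,-0.02],0.35],[[0,0,0],[0,0,-0.02],0.45],[[0,0,0],[0,0,-0.02],0.6],[[0,0,0],[0,0,-0.02],0.6],[[0,0,0],[0,0,-0.5],0.6],[[0,0,0],[0,0,-1.2],0.6],[[0,0,0],[0,0,-2.2],0.6],[[0,0,0],[0,0,-3.2],0.6],[[0,0,0],[0,0,-4.2],0.6],[[0,0,0],[-2,-2,-5],0.6],[[0,0,0],[-2,-2,-5],0.6],[[0,0,0],[-2,-2,-5],0.6]])

```text
time_s: 14.9
eef_pos: [475.6, -264.6, 212.3]
orientation: [2.262, 2.177, 0.002]
contact_force: [0.2, -0.6, -0.2]
gripper_width: 0.599
```

```bash
python3 - <<'E'
from h import *
s=bot.get_state();print(s['contact_force'],s['eef_pos'])
a=cv2.cvtColor(bot.read_camera("top"),cv2.COLOR_RGB2BGR);b=cv2.cvtColor(bot.read_camera("scene"),cv2.COLOR_RGB2BGR)
cv2.imwrite("pics/z9.png",np.hstack([cv2.resize(a[100:300,210:470],(400,308)),cv2.resize(b[180:380,190:450],(400,308))]))
print([onz("top",d['pixel'],3).round() for d in bot.pinpoint("top","module")],[onz("top",d['pixel'],0).round() for d in bot.pinpoint("top","blue_tray")])
E
```

```text
[ 0.17663928 -0.55196619 -0.17333944] [ 475.64224025 -264.57874426  212.25248372]
[array([ 564., -189.,    3.])] [array([ 561., -181.,    0.])]
```

View pics/z9.png

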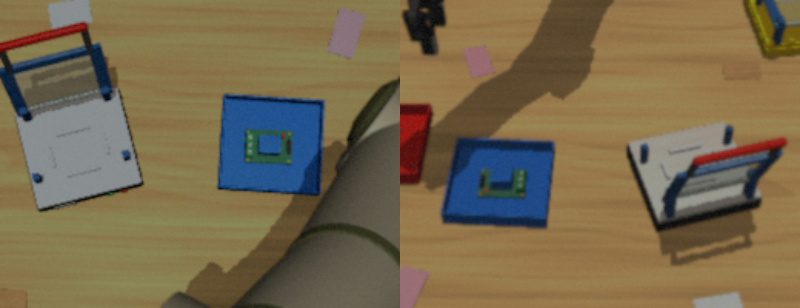

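The module lies flat near the middle of the blue tray, the lid is open and the arm is clear. Handing in.

```bash
python3 -c "
from plant import bot
s=bot.get_state();print(s['time_s'],abs(s['qd']).max());print(bot.hand_in())"
```

```text
15.1 0.019400276839943838
the job is handed in; nothing more can be done
None
```

I swung the lid by its red bar over to its open stop, lifted the module out by its relay, and lowered it into the blue tray. I released it once it touched the floor (about 8 N) and handed the job in at 15.1 s; no verdict is reported.

In the last pictures the lid stood open by itself with the gripper away from it. The module lay flat and right side up, with its centre about 3 mm (x) and 8 mm (y) from the tray's, both from the top camera's detector. The gripper was about 200 mm above the table, clear of everything, and the wrist force read near zero. No final check failed or disagreed.

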